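# Turn the board queue round for the microscope

## Task

The microscope takes boards from the opposite end, so move the four board carriers from the grey bays on the aluminium rail into the teal rack, one to a pocket, in reverse order: the carrier that stood at the left end goes into the right-end pocket, the next one into the pocket beside it, and so on until the one from the right end is at the left end. Set each down upright and flat on its pocket's floor, its board in line with the row, without dropping it, and leave the spray bottle, cup and jar alone.

Things in the scene. Friction and masses are not known exactly. Their poses are not given: they have to be found in the camera images.
- carrier_red_mid (a point): Loose upright board carrier, 66 mm tall, 75 to 155 g: black foot 40 x 44 x 10 mm, upright green board, and on top a red grip bar 16 mm thick (x), 44 mm long (y), 16 mm tall, to be gripped across its thickness; bar centre 25 mm above this point. This point: its centre, 33 mm above its underside. x across the board, y along it, z up. Starts in the red-tagged bay.
- carrier_yellow_mid (a point): Loose upright board carrier, 66 mm tall, 75 to 155 g: black foot 40 x 44 x 10 mm, upright green board, and on top a yellow grip bar 16 mm thick (x), 44 mm long (y), 16 mm tall, to be gripped across its thickness; bar centre 25 mm above this point. This point: its centre, 33 mm above its underside. x across the board, y along it, z up. Starts in the yellow-tagged bay.
- carrier_white_mid (a point): Loose upright board carrier, 66 mm tall, 75 to 155 g: black foot 40 x 44 x 10 mm, upright green board, and on top a white grip bar 16 mm thick (x), 44 mm long (y), 16 mm tall, to be gripped across its thickness; bar centre 25 mm above this point. This point: its centre, 33 mm above its underside. x across the board, y along it, z up. Starts in the white-tagged bay.
- carrier_violet_mid (a point): Loose upright board carrier, 66 mm tall, 75 to 155 g: black foot 40 x 44 x 10 mm, upright green board, and on top a violet grip bar 16 mm thick (x), 44 mm long (y), 16 mm tall, to be gripped across its thickness; bar centre 25 mm above this point. This point: its centre, 33 mm above its underside. x across the board, y along it, z up. Starts in the violet-tagged bay.
- bay_red: Grey bay with red tags on its two lips, fixed on the aluminium queue rail; the red carrier starts in it. Open tray 67 (x) x 66 (y) x 12 mm tall; its floor is 4 mm above this origin (centre of its underside, 8 mm above the table). y runs along the row.
- bay_yellow: Grey bay with yellow tags on its two lips, fixed on the aluminium queue rail; the yellow carrier starts in it. Open tray 67 (x) x 66 (y) x 12 mm tall; its floor is 4 mm above this origin (centre of its underside, 8 mm above the table). y runs along the row.
- bay_white: Grey bay with white tags on its two lips, fixed on the aluminium queue rail; the white carrier starts in it. Open tray 67 (x) x 66 (y) x 12 mm tall; its floor is 4 mm above this origin (centre of its underside, 8 mm above the table). y runs along the row.
- bay_violet: Grey bay with violet tags on its two lips, fixed on the aluminium queue rail; the violet carrier starts in it. Open tray 67 (x) x 66 (y) x 12 mm tall; its floor is 4 mm above this origin (centre of its underside, 8 mm above the table). y runs along the row.
- queue_rail: Aluminium rail 84 (x) x 284 (y) x 8 mm, fixed to the bench, that carries the four bays in a row along its y at y = -102, -34, +34, +102 mm. The bays stand in a new order each time. Origin: centre of its underside; +y towards the robot's left, turned at most about 12 degrees.
- scope_rack: Empty fixed teal rack, 74 (x) x 278 (y) x 20 mm tall. Four open pockets with black floors in a row at x = 0, y = -102, -34, +34, +102 mm; each 62 x 62 mm inside, 8 mm deep, floor 12 mm above this origin (centre of the underside, on the table). +y is towards the robot's left, turned by at most 12 degrees. May stand nearer or farther than the rail.
- spray_bottle: Bystander: clear spray bottle with yellow label and white head, 42 mm across, 125 mm tall, loose. Origin: centre of its underside.
- cup: Bystander: small white plastic cup, 60 mm across, 35 mm tall, loose. Origin: centre of its underside.
- flux_jar: Bystander: small amber jar with black cap, 40 mm across, 30 mm tall, loose. Origin: centre of its underside.

How it is judged (in metres and radians):
At the end, for the whole second after the job is handed in: All four carriers stand released and at rest, upright (within 0.12 rad), flat on the pocket floors of the teal rack (height within 4 mm), each within 13 mm in x and y of the centre of its own pocket and in line with the row within 0.35 rad, in the reverse of the order of their bays along the rail (((y of bay_red in the frame of queue_rail between 0.082 and 0.122 m and y of carrier_red_mid in the frame of scope_rack between -0.115 and -0.089 m) or (y of bay_red in the frame of queue_rail between 0.014 and 0.054 m and y of carrier_red_mid in the frame of scope_rack between -0.047 and -0.021 m) or (y of bay_red in the frame of queue_rail between -0.054 and -0.014 m and y of carrier_red_mid in the frame of scope_rack between 0.021 and 0.047 m) or (y of bay_red in the frame of queue_rail between -0.122 and -0.082 m and y of carrier_red_mid in the frame of scope_rack between 0.089 and 0.115 m)) and x of carrier_red_mid in the frame of scope_rack between -0.013 and 0.013 m and z of carrier_red_mid in the frame of scope_rack between 0.041 and 0.049 m and angle between the x axis of each of carrier_red_mid, carrier_yellow_mid, carrier_white_mid, carrier_violet_mid and the x axis of scope_rack, either way round below 0.35 rad and angle between each of carrier_red_mid, carrier_yellow_mid, carrier_white_mid, carrier_violet_mid's own z axis and vertical below 0.12 rad and linear speed of each of carrier_red, carrier_yellow, carrier_white, carrier_violet below 0.02 m/s and contact force between the fingers and carrier_red below 0.05 N and ((y of bay_yellow in the frame of queue_rail between 0.082 and 0.122 m and y of carrier_yellow_mid in the frame of scope_rack between -0.115 and -0.089 m) or (y of bay_yellow in the frame of queue_rail between 0.014 and 0.054 m and y of carrier_yellow_mid in the frame of scope_rack between -0.047 and -0.021 m) or (y of bay_yellow in the frame of queue_rail between -0.054 and -0.014 m and y of carrier_yellow_mid in the frame of scope_rack between 0.021 and 0.047 m) or (y of bay_yellow in the frame of queue_rail between -0.122 and -0.082 m and y of carrier_yellow_mid in the frame of scope_rack between 0.089 and 0.115 m)) and x of carrier_yellow_mid in the frame of scope_rack between -0.013 and 0.013 m and z of carrier_yellow_mid in the frame of scope_rack between 0.041 and 0.049 m and contact force between the fingers and carrier_yellow below 0.05 N and ((y of bay_white in the frame of queue_rail between 0.082 and 0.122 m and y of carrier_white_mid in the frame of scope_rack between -0.115 and -0.089 m) or (y of bay_white in the frame of queue_rail between 0.014 and 0.054 m and y of carrier_white_mid in the frame of scope_rack between -0.047 and -0.021 m) or (y of bay_white in the frame of queue_rail between -0.054 and -0.014 m and y of carrier_white_mid in the frame of scope_rack between 0.021 and 0.047 m) or (y of bay_white in the frame of queue_rail between -0.122 and -0.082 m and y of carrier_white_mid in the frame of scope_rack between 0.089 and 0.115 m)) and x of carrier_white_mid in the frame of scope_rack between -0.013 and 0.013 m and z of carrier_white_mid in the frame of scope_rack between 0.041 and 0.049 m and contact force between the fingers and carrier_white below 0.05 N and ((y of bay_violet in the frame of queue_rail between 0.082 and 0.122 m and y of carrier_violet_mid in the frame of scope_rack between -0.115 and -0.089 m) or (y of bay_violet in the frame of queue_rail between 0.014 and 0.054 m and y of carrier_violet_mid in the frame of scope_rack between -0.047 and -0.021 m) or (y of bay_violet in the frame of queue_rail between -0.054 and -0.014 m and y of carrier_violet_mid in the frame of scope_rack between 0.021 and 0.047 m) or (y of bay_violet in the frame of queue_rail between -0.122 and -0.082 m and y of carrier_violet_mid in the frame of scope_rack between 0.089 and 0.115 m)) and x of carrier_violet_mid in the frame of scope_rack between -0.013 and 0.013 m and z of carrier_violet_mid in the frame of scope_rack between 0.041 and 0.049 m and contact force between the fingers and carrier_violet below 0.05 N); the robot touches nothing.
It fails at once if a carrier is dropped (falls freely by more than about 25 mm) ((contact force between the fingers and carrier_red below 0.05 N and linear speed of carrier_red above 0.7 m/s) or (contact force between the fingers and carrier_yellow below 0.05 N and linear speed of carrier_yellow above 0.7 m/s) or (contact force between the fingers and carrier_white below 0.05 N and linear speed of carrier_white above 0.7 m/s) or (contact force between the fingers and carrier_violet below 0.05 N and linear speed of carrier_violet above 0.7 m/s)).
It fails at once if the spray bottle is shifted by more than 30 mm or knocked over (distance of spray_bottle from where it was at the start of the episode above 0.03 m or angle between spray_bottle's own z axis and vertical above 0.5 rad).
It fails at once if the cup is shifted by more than 30 mm or knocked over (distance of cup from where it was at the start of the episode above 0.03 m or angle between cup's own z axis and vertical above 0.5 rad).
It fails at once if the flux jar is shifted by more than 30 mm or knocked over (distance of flux_jar from where it was at the start of the episode above 0.03 m or angle between flux_jar's own z axis and vertical above 0.5 rad).
It also fails if it takes over 104 s, if anything falls off the work surface, if the arm or the gripper's body presses on something with over 40 N, if the wrist force passes 120 N, or if a joint passes its speed limit or range.

## Robot

A 6-joint arm with a two-finger parallel gripper is mounted at the origin on the work surface. World frame = base frame: x ahead of the robot, y to its left, z up, the work surface at z = 0. Lengths are in m, angles in degrees, forces in N, time in s.
With the tool pointing down it reaches from about 0.325 to 0.85 m from the base axis. Payload 15.5 kg.
Tool frame: the origin (TCP) lies midway between the tips of the shut fingers; the grasp point (between the pads) lies 19 mm behind it; z points along the fingers, y is the line along which they close (so a half turn about z gives the same grasp; the last joint's range is limited). The gripper opens to 91 mm and grips with 3 to 60 N. Pads are 32 mm wide; open, the fingers measure 118 mm over their backs; the gripper's body (76 mm by 178 mm) begins 60 mm behind the grasp point.
Start: joints at [63.169, 28.281, 77.091, -0, 74.628, -5.472], TCP at [0.228, 0.582, 0.188] pointing down, gripper open.
Joint ranges: [-166.48, 166.48], [-47.26, 123.95], [12.59, 153.08], [-70.14, 250.14], [6.76, 159.57], [-176.63, 176.63]. Speed limits (degrees/s): [108.29, 108.29, 147.25, 172.46, 172.46, 172.46].

## Interface

Orientations are given as a 3x3 rotation matrix whose columns are the frame's x, y, z axes.
In Python, from bench import ctrl gives the robot as it stands. The module is installed in compiled form; this text tells all that it offers. Calls block until the motion is done:
- ctrl.goto(position, orientation): joint-space move of the TCP to a pose.
- ctrl.move_l(position, vel=0.15, ori=None, contact_N=None): straight line of the TCP; ori=None keeps the orientation; vel is the mean speed in m/s. With contact_N (N) it stops when the force on the tool has changed by that much, and returns True; else False.
- ctrl.movej(angles): joint-space move.
- ctrl.command_gripper(opening): opening from 0.0 (shut) to 1.0 (fully open); the grip force is fixed at half the most; returns when the fingers have stopped.
- ctrl.sleep(seconds).
- ctrl.ik(position, orientation): joint angles nearest the present ones, or None.
- ctrl.read_camera(name): name is "side" or "top" or "wrist"; returns the picture (420x560x3 uint8, blue, green, red); there is no depth.
- ctrl.camera_params(name): a dict with "fx", "fy", "cx", "cy" (pixels), "pose" (4x4, takes a point from camera to world coordinates); the wrist camera has in their place "T_tool_cam" (4x4, takes a point from camera to tool coordinates, whose origin is the TCP and whose axes are the flange's). Camera axes: x right, y up, looking along -z (the intrinsics and any distortion apply to the point x, -y, -z); pixel columns grow to the right and rows downward; lengths in m; the calibration is good to about 2 mm. The wrist camera is an equidistant fisheye: a pixel r from the principal point sees the ray r / f radians off the axis. A picture is of the moment at which its call begins: read the wrist's pose just before it. camera_params takes no time and is no camera call.
A pose or a line that the arm cannot do raises ctrl.MotionError and nothing moves.
- ctrl.sign_off(): hands the job in; it is judged then, once.
Readings, each from a call of its own:
- ctrl.current_t(): time.
- ctrl.current_q(): joint angles.
- ctrl.current_dq(): joint speeds.
- ctrl.current_effort(): joint torques, N m.
- ctrl.current_tool_pos(): TCP position.
- ctrl.current_eef_rot(): TCP orientation.
- ctrl.current_contact_force(): force on the tool from outside, world axes, zero at the start.
- ctrl.current_wrist_torque(): the same for the moment, N m.
- ctrl.current_grip_width(): opening from 0.0 (shut) to 1.0 (fully open).
- ctrl.current_grasp_force(): force on a finger pad.
Only numpy, scipy, OpenCV 4.12 (cv2) and the standard library are available. Lean on these libraries where they do the work, as an engineer would, in place of code of your own. Each camera call takes 0.05 s, during which the arm holds its last target. There are 200 camera calls.

## Working session

There is one attempt and no reset: what is moved stays moved. The work goes in short steps, each a Python script; the robot and the scene stay as the last script left them, time stands still between calls to the robot, and variables do not carry over. Pictures are saved under pics/ and viewed, at most 14 in all, crops included, and the job is handed in when it is done.

```bash
mkdir -p pics; python3 - <<'E'
from bench import ctrl
import cv2,numpy as np
for n in("top","side"):
    cv2.imwrite(f"pics/{n}0.png",ctrl.read_camera(n))
    p=ctrl.camera_params(n);print(n,{k:np.round(v,3).tolist() if not isinstance(v,str) else v for k,v in p.items()})
print({k:np.round(v,3).tolist() if not isinstance(v,str) else v for k,v in ctrl.camera_params("wrist").items()})
print(ctrl.current_eef_rot(),ctrl.current_t())
E
```

```text
top {'fx': 413.137, 'fy': 413.137, 'cx': 280.505, 'cy': 208.644, 'pose': [[0.015, 0.988, -0.152, 0.406], [-1.0, 0.014, -0.005, -0.002], [-0.003, 0.152, 0.988, 0.959], [0.0, 0.0, 0.0, 1.0]]}
side {'fx': 506.976, 'fy': 506.976, 'cx': 270.524, 'cy': 199.808, 'pose': [[0.978, 0.128, -0.162, 0.332], [-0.207, 0.572, -0.794, -1.109], [-0.009, 0.81, 0.586, 0.905], [0.0, 0.0, 0.0, 1.0]]}
{'fx': 325.192, 'fy': 325.192, 'cx': 280.786, 'cy': 207.355, 'T_tool_cam': [[0.001, 0.958, 0.285, 0.082], [1.0, -0.001, 0.0, 0.0], [0.001, 0.285, -0.958, -0.197], [0.0, 0.0, 0.0, 1.0]]}
[[-9.31300541e-01  3.64251387e-01 -4.78114700e-04]
 [ 3.64251690e-01  9.31300033e-01 -9.77622606e-04]
 [ 8.91678451e-05 -1.08461455e-03 -9.99999408e-01]] 0.1
```

View pics/top0.png

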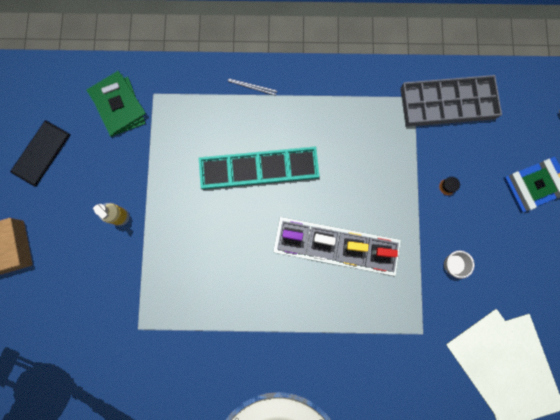

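View pics/side0.png

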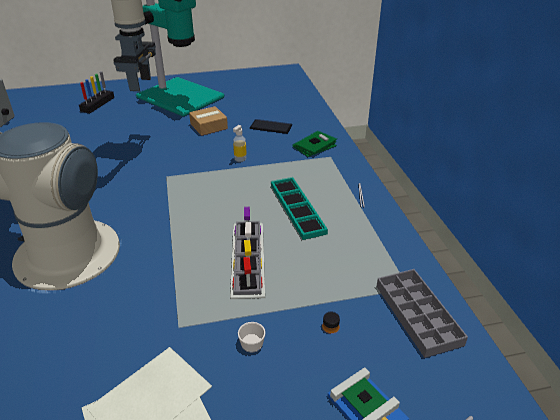

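The top view shows the order left to right as violet (292,236), white (324,240), yellow (356,247) and red (387,253). The rack is centred near (259,168) with its right end farther away, and the bystanders are clear of both. The side view agrees.

```bash
cat > h.py <<'E'
from bench import ctrl
import cv2,numpy as np
def cast(name,px,z,pose=None):
    p=ctrl.camera_params(name); px=np.atleast_2d(px).astype(float)
    d=(px-[p["cx"],p["cy"]])/[p["fx"],p["fy"]]
    if name=="wrist":
        r=np.linalg.norm(d,axis=1,keepdims=True); s=np.sin(r)/np.maximum(r,1e-9)
        ray=np.c_[d[:,:1]*s,-d[:,1:]*s,-np.cos(r)]; T=pose@np.asarray(p["T_tool_cam"])
    else: ray=np.c_[d[:,0],-d[:,1],-np.ones(len(d))]; T=np.asarray(p["pose"])
    w=ray@T[:3,:3].T; o=T[:3,3]
    return (o+w*((z-o[2])/w[:,2:]))[:,:2]
def toolpose():
    T=np.eye(4);T[:3,:3]=ctrl.current_eef_rot();T[:3,3]=ctrl.current_tool_pos();return T
HSV={"red":[((0,150,90),(6,255,255)),((174,150,90),(180,255,255))],"yellow":[((20,150,120),(32,255,255))],
 "violet":[((132,110,60),(160,255,255))],"white":[((0,0,215),(180,30,255))],"teal":[((78,110,60),(96,255,255))]}
def mask(im,c):
    h=cv2.cvtColor(im,cv2.COLOR_BGR2HSV); m=sum(cv2.inRange(h,np.array(a),np.array(b)) for a,b in HSV[c])
    return m.astype(np.uint8)
def rot(yaw,s=1):  # tool down, closing line (tool y) along row x axis at yaw
    y=s*np.array([np.cos(yaw),np.sin(yaw),0]); z=np.array([0,0,-1.]); return np.c_[np.cross(y,z),y,z]
def rect(pts):  # centre, long size, short size, row yaw (long side = row y)
    (c,s,a)=cv2.minAreaRect(pts.astype(np.float32)*1000); b=cv2.boxPoints((c,s,a))
    e=[b[1]-b[0],b[2]-b[1]]; e.sort(key=np.linalg.norm); l=e[1]*(1 if e[1][1]>0 else -1)
    return np.array(c)/1000,np.linalg.norm(l),np.linalg.norm(e[0]),np.arctan2(-l[0],l[1])
E
python3 - <<'E'
from h import *
im=cv2.imread("pics/top0.png")
roi=np.zeros(im.shape[:2],np.uint8); roi[130:280,190:410]=255
for c,z in [("teal",.02),("violet",.078),("white",.078),("yellow",.078),("red",.078)]:
    m=mask(im,c)&roi
    cs,_=cv2.findContours(m,cv2.RETR_EXTERNAL,cv2.CHAIN_APPROX_NONE)
    for k in sorted(cs,key=cv2.contourArea)[::-1][:2]:
        if len(k)<6:continue
        c0,l,s,y=rect(cast("top",k[:,0],z)); print(c,k[:,0].mean(0).round(),c0.round(4),round(l),round(s),round(np.degrees(y),1))
E
```

```text
teal [258. 168.] [0.6465 0.0553] 275 76 6.3
violet [292. 235.] [ 0.4851 -0.0235] 42 18 -8.7
white [278. 212.] [ 0.5555 -0.0244] 456 327 0.8
white [325. 239.] [ 0.4773 -0.0931] 42 14 -11.8
yellow [357. 246.] [ 0.4634 -0.1618] 44 17 -6.3
red [386. 252.] [ 0.4516 -0.224 ] 41 18 -6.3
```

```bash
python3 - <<'E'
from h import *
p=[.52,-.04,.30]
for s in(1,-1):
    q=ctrl.ik(p,rot(0,s)); print(s,None if q is None else np.round(q))
s=1
ctrl.goto(p,rot(0,1) if ctrl.ik(p,rot(0,1)) is not None else rot(0,-1))
T=toolpose(); im=ctrl.read_camera("wrist"); np.save("T1.npy",T); cv2.imwrite("pics/w1.png",im); print(T.round(3),ctrl.current_t(),ctrl.current_q())
E
```

```text
1 [-11.  14.  81.  -0.  84. -11.]
-1 [-11.  14.  81.  -0.  84. 169.]
[[-0.001  1.    -0.     0.52 ]
 [ 1.     0.001  0.    -0.039]
 [ 0.    -0.    -1.     0.3  ]
 [ 0.     0.     0.     1.   ]] 2.625 [-1.08948106e+01  1.43324838e+01  8.14888951e+01  6.40014504e-03
  8.41909154e+01 -1.09605331e+01]
```

View pics/w1.png

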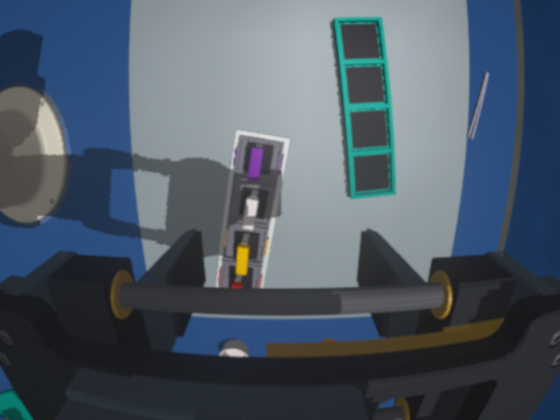

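The wrist view shows the whole rack at (340-395, 18-197). The violet (256,163), white (252,207) and yellow (242,260) bars are visible, and red is hidden behind the gripper. I'll measure from here, then take a second look farther right.

```bash
cat > look.py <<'E'
from h import *
def report(im,T,bars=("violet","white","yellow","red")):
    for c,z in [("teal",.02)]+[(b,.078) for b in bars]:
        m=mask(im,c)
        if c=="white":
            h=cv2.cvtColor(im,cv2.COLOR_BGR2HSV); m=cv2.inRange(h,np.array((0,0,165)),np.array((180,30,255)))
        cs,_=cv2.findContours(m,cv2.RETR_EXTERNAL,cv2.CHAIN_APPROX_NONE)
        for k in cs:
            if cv2.contourArea(k)<60: continue
            c0,l,s,y=rect(cast("wrist",k[:,0],z,T))
            if c=="teal" and l<200 or c!="teal" and not(25<l<65 and s<40): continue
            print(c,k[:,0].mean(0).round(),c0.round(4),round(l),round(s),round(np.degrees(y),1))
E
python3 - <<'E'
from look import *
report(cv2.imread("pics/w1.png"),np.load("T1.npy"))
ctrl.move_l([.55,-.20,.30],vel=.25)
T=toolpose(); im=ctrl.read_camera("wrist"); np.save("T2.npy",T); cv2.imwrite("pics/w2.png",im); print("second"); report(im,T)
E
```

```text
teal [ 13. 407.] [-0.4478 -0.8434] 319 138 -62.3
teal [366. 106.] [0.6469 0.0559] 277 76 6.6
violet [255. 162.] [ 0.4857 -0.0227] 42 16 -9.0
white [235. 352.] [ 0.4422 -0.3387] 34 14 -86.7
yellow [242. 260.] [ 0.4639 -0.1621] 45 17 -3.0
second
teal [  8. 393.] [-0.362  -0.9488] 357 116 -35.0
violet [231.  44.] [ 0.4858 -0.0255] 43 17 -10.4
white [214. 282.] [ 0.4493 -0.3553] 33 21 -87.8
white [250. 195.] [ 0.5072 -0.2237] 25 15 -1.1
white [225.  95.] [ 0.477  -0.0929] 43 16 -10.9
yellow [216. 149.] [ 0.4647 -0.1623] 44 18 -6.3
red [209. 195.] [ 0.4519 -0.2251] 40 11 -3.3
```

View pics/w2.png

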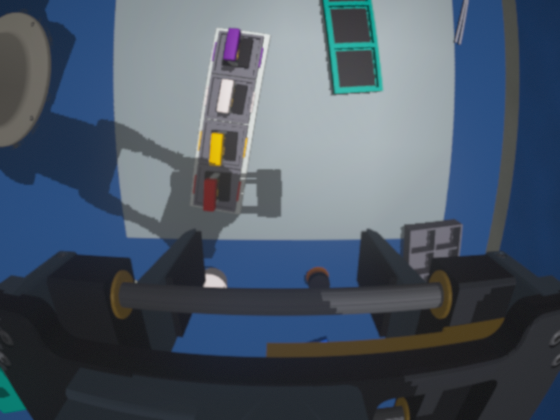

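Top and wrist estimates agree to about 1–2 mm, and the bar sizes and pocket spacing check out. Violet goes first.

```bash
cat > pp.py <<'E'
from h import *
P={"violet":(.4856,-.0235,-9.5,-.102),"white":(.477,-.093,-11,-.034),"yellow":(.4643,-.162,-5.5,.034),"red":(.4517,-.2245,-5,.102)}
RC=np.array([.6467,.0556]); RY=np.radians(6.5); H=.175; G=.051
def run(c):
    x,y,a,py=P[c]; R=rot(np.radians(a)); t=RC+py*np.array([-np.sin(RY),np.cos(RY)]); Rp=rot(RY)
    ctrl.goto([x,y,H-.03],R); ctrl.move_l([x,y,G],vel=.1,contact_N=8)
    ctrl.command_gripper(0.0); w=ctrl.current_grip_width(); f=ctrl.current_grasp_force(); z=ctrl.current_tool_pos()[2]
    print(c,"width mm",round(w*91,1),"force",round(f,1),"z",round(z,4))
    if not 13<w*91<19: ctrl.command_gripper(1.0); raise SystemExit("bad grasp")
    ctrl.move_l([x,y,H],vel=.12); print("held",round(ctrl.current_grip_width()*91,1))
    ctrl.move_l([*t,H],vel=.2,ori=Rp); ctrl.move_l([*t,z+.006],vel=.12)
    hit=ctrl.move_l([*t,z-.003],vel=.02,contact_N=4); print("touch",hit,ctrl.current_tool_pos().__array__().round(4) if hasattr(ctrl.current_tool_pos(),'__array__') else ctrl.current_tool_pos(),"target",t.round(4))
    ctrl.command_gripper(1.0); ctrl.sleep(.2); ctrl.move_l([*t,H],vel=.15); print("t",ctrl.current_t())
E
python3 - <<'E'
from pp import *
run("violet"); cv2.imwrite("pics/top1.png",ctrl.read_camera("top")); T=toolpose()
cv2.imwrite("pics/side1.png",ctrl.read_camera("side"))
E
```

```text
violet width mm 14.9 force 30.0 z 0.051
held 14.4
touch True [ 0.6591 -0.0458  0.0508] target [ 0.6582 -0.0457]
t 12.8083
```

View pics/side1.png

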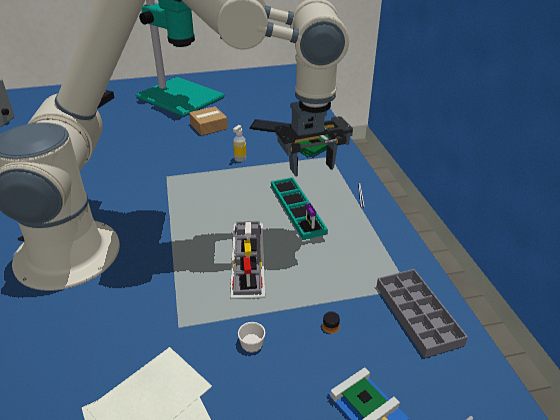

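Violet stands upright in the right-end pocket at (311,213), and the bystanders are untouched. I'll do the other three with the same grasp checks.

```bash
python3 - <<'E'
from pp import *
for c in("white","yellow","red"): run(c)
ctrl.goto([.47,-.02,.30],rot(0))
import look
T=toolpose(); im=ctrl.read_camera("wrist"); cv2.imwrite("pics/w3.png",im); look.report(im,T)
for n,b in P.items(): print(n,"target",(RC+b[3]*np.array([-np.sin(RY),np.cos(RY)])).round(4))
cv2.imwrite("pics/side2.png",ctrl.read_camera("side"))
E
```

```text
white width mm 14.4 force 30.0 z 0.051
held 14.6
touch True [0.6514 0.0218 0.0508] target [0.6505 0.0218]
t 22.2333
yellow width mm 14.3 force 30.0 z 0.051
held 14.7
touch True [0.643  0.0894 0.0506] target [0.6429 0.0894]
t 32.3083
red width mm 14.7 force 30.0 z 0.051
held 14.3
touch True [0.6358 0.157  0.0508] target [0.6352 0.1569]
t 43.3083
teal [ 15. 410.] [-0.4815 -0.8374] 272 96 -62.2
teal [395. 118.] [0.6464 0.0555] 276 77 6.6
violet [414. 195.] [ 0.6566 -0.0443] 43 14 6.7
white [ 54. 226.] [ 0.0981 -0.0965] 43 16 -88.7
white [255. 235.] [ 0.4343 -0.1038] 58 7 -10.4
white [414. 147.] [0.6504 0.0223] 43 14 4.3
yellow [410.  99.] [0.6413 0.0881] 44 16 5.7
red [405.  50.] [0.6336 0.1551] 42 16 6.7
violet target [ 0.6582 -0.0457]
white target [0.6505 0.0218]
yellow target [0.6429 0.0894]
red target [0.6352 0.1569]
```

View pics/w3.png

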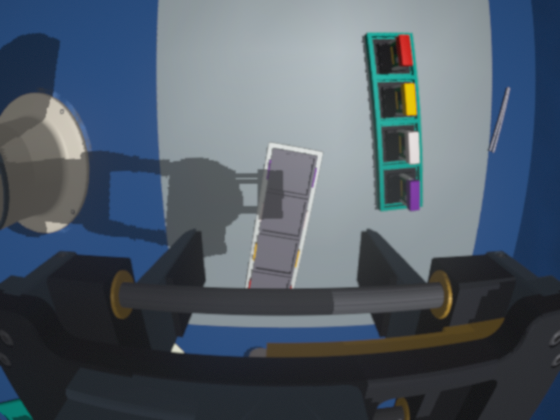

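View pics/side2.png

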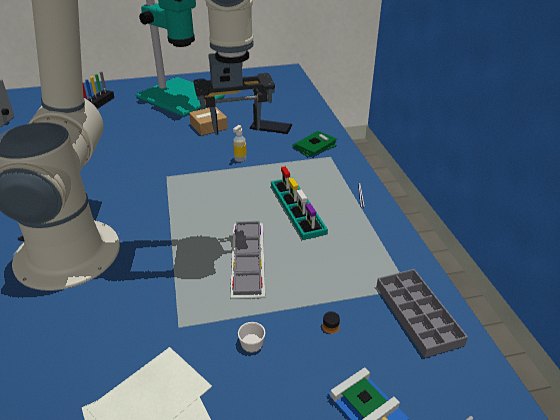

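The wrist view has red (405,50), yellow (410,99), white (414,147) and violet (414,195), each within 2.2 mm of its pocket centre and in line with the row to about 2°. The side view shows all four upright, and the bottle, cup and jar where they were.

```bash
python3 -c "
from bench import ctrl
print(ctrl.sign_off())"
```

```text
the job is handed in; nothing more can be done
None
```

All four carriers are in the teal rack in reverse order (left to right: red, yellow, white, violet), upright and within about 2 mm of their pocket centres; the bottle, cup and jar were left alone, and the job was handed in at about 45 s (the sign-off call returned no verdict).

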